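Push a screw tin past the spring stop of its track

TASK

On the counter is a tin track: an open-ended lane with a long spring-loaded steel bar along its floor and two steel stop pins standing in front of the wider round aluminium tin. With the fingertips, press the bar down behind the tin so that the pins sink and, keeping it down, push the tin along the track past the pins into the bay at the closed end; then let the bar spring fully up so that the pins stand behind the tin and lock it in. The tin is only pushed, never lifted or tipped, and everything else on the counter stays where it is.

Things in the scene. Friction and masses are not known exactly. Their poses are not given: they have to be found in the camera images.
- track: fixed tin track, grey plastic, aluminium walls. Origin on the counter, on the lane's centre line, midway between the stop pins; x runs along the lane to the closed end, z up. Lane: y -38 to +38 mm, open end at x = -162, end wall's inner face at x = +78 mm. The tin rides on ledges either side of the bar, 32 mm above the origin; walls 8 mm thick, tops at 45 mm.
- stop (a joint): how far the spring bar is pressed, m: 0 = up, 0.012 = bottom stop. Bar and pins are one part: it goes straight down without tilting wherever the bar is pressed and springs back when let go (2.5 N to start it, 5.5 N fully down). The pins are below the ledges once it is more than 0.008 down.
- bar_end (a point): point on top of the steel spring bar, on its centre line at x = -150 mm of the track; moves with the bar; when up it is 31 mm above the track's origin (1 mm below the ledges). The bar is 40 mm wide and lies along the lane's centre from x = -160 to +76 mm.
- pin_top (a point): top of the stop pin on the track's +y side. The two pins, 8 mm in diameter, stand through the ledges at x = 0, y = +25 and -25 mm of the track and rise 8 mm above the ledges when up (40 mm above the origin). The 42 mm gap between them lets fingertips pass along the bar.
- tin_mid (a point): centre (half-way up) of the loose round aluminium tin standing in the track before the pins: 72 mm in diameter, 40 mm tall, 0.13 to 0.25 kg, flat lid. In the track its centre is 52 mm above the track's origin. The pins stop it at x = -31 mm of the track; locked in the end bay its centre is at x = +31 to +42 mm (+42: touching the end wall).
- small_tin: bystander: smaller round aluminium tin, 48 mm across and 50 mm tall, on the counter outside the track; origin at its underside centre
- glue_gun: bystander: yellow plastic glue gun housing lying on its side, about 190 x 140 x 40 mm; origin under the middle of its barrel
- pliers: bystander: chrome pliers lying flat, 175 mm long, 14 mm high; origin near the pivot, x towards the jaws
- small_pliers: bystander: smaller chrome pliers lying flat, 135 mm long, 14 mm high; origin near the pivot
- ashtray: bystander: round white ceramic ashtray with screws in it, 104 mm across, 30 mm high; origin at its underside centre
- caddy: bystander: clear acrylic caddy with three bays holding rods, 120 x 200 mm, up to 130 mm high; origin at its underside centre
- tape: bystander: roll of tape lying flat, 90 mm across, 24 mm high; origin at its underside centre
There are look-alikes about, which are no part of the job. What is shaped like the part that bears tin_mid but blue or red is not meant.

How it is judged:
By the outcome, as a careful person would: the job done as asked, in the order asked, and still so for the second after the job is handed in, with the robot touching nothing.
It also fails if it takes over 40 s, if anything falls off the work surface, if the arm or the gripper's body presses on something with over 40 N, if the wrist force passes 120 N, or if a joint passes its speed limit or range.

ROBOT

A 7-joint arm with a two-finger parallel gripper is mounted at the origin on the work surface. World frame = base frame: x ahead of the robot, y to its left, z up, the work surface at z = 0. Lengths are in m, angles in rad, forces in N, time in s.
With the tool pointing down it reaches from about 0.4 to 0.85 m from the base axis. Payload 4.5 kg.
Tool frame: the origin (TCP) lies at the very end of the fingers, on their centre line; the grasp point (between the pads) lies 19 mm behind it (tcp_to_grasp is the z of the grasp point in the tool frame, in m); z points along the fingers, y is the line along which they close (so a half turn about z gives the same grasp; the last joint's range is limited). The gripper opens to 88 mm and grips with 3 to 60 N. Pads are 18 mm wide; open, the fingers measure 123 mm over their backs; the gripper's body (75 mm by 187 mm) begins 45 mm behind the grasp point.
Start: joints at [1.193, 0.689, -0.195, 1.565, 0.157, 0.902, -0.215], TCP at [0.25, -0.573, 0.239] pointing down, gripper open.
Joint ranges: [-3.01, 3.01], [-0.46, 2.08], [-1.47, 1.51], [0.13, 2.56], [-1, 4.14], [0.04, 2.09], [-2.66, 2.66]. Speed limits (rad/s): [2.57, 2.57, 3.14, 3.14, 3.14, 3.14, 3.14].

INTERFACE

Orientations are given as a unit quaternion [x, y, z, w].
In Python, from plant import * gives the robot as it stands. The module is installed in compiled form; this text tells all that it offers.
- The arm moves only by the shell command python3 -m jog 'ROWS' [OPENING] [FORCE]. ROWS is JSON, a list that holds one entry, the list of rows, each a list of 6 numbers: the shift along the tool's x, y, z in m, then the turn, a rotation vector about the tool's x, y, z in rad. In form: [[[dx, dy, dz, ax, ay, az], ...]]. A call has 1 to 12 rows; each row shifts and turns the commanded pose from where the row before left it, along the tool's axes as they then stand; what a row does not reach is not made up. A row lasts 1/8 s, in which the tool goes at most 62.5 mm and 10.7 degrees, less where a joint would pass 70% of its speed; a pose out of reach is approached as far as the arm can. A call with a gripper value outside its range is refused whole. OPENING is the finger opening in m, from 0 to 0.0881, set as the call begins (- or left out, the last holds). The fingers move at their own pace and stop on an object; FORCE is the grip in N (left out, the last holds). Time passes only in rows, so rows that do not move let the fingers close. It gives the time, the measured TCP pose, the force, the opening and the grip force at its end, in the units of the state.
- get_state(): the state, without advancing time (a new reading comes with each control period).
- snapshot(name): name is "scene" or "top"; returns a dict with "frame" (400x640x3 uint8, red, green, blue), "mtx" (3x3 intrinsics, pixels), "xyz" and "orientation" of the camera in the world. Camera axes: x right, y down, z forward; pixel columns grow to the right and rows downward; lengths in m; the calibration is good to about 2 mm. A picture is of the moment at which its call begins. There is no depth.
- finish_job(): hands the job in; it is judged then, once.
The state is a dict: "clock": time; "q": joint angles; "qd": joint speeds; "joint_torque": joint torques, N m; "tool_pos": TCP position; "eef_rot": TCP orientation; "contact_force": force on the tool from outside, world axes, zero at the start; "moment": the same for the moment, N m; "opening": opening from 0.0 (shut) to 1.0 (fully open); "finger_force": force on a finger pad.
Only numpy, scipy, OpenCV 4.12 (cv2) and the standard library are available. Lean on these libraries where they do the work, as an engineer would, in place of code of your own. Each camera call takes 0.05 s, during which the arm holds its last target. There are 200 camera calls.

## Working session

There is one attempt and no reset: what is moved stays moved. The work goes in short steps, Python scripts to look and compute and a shell command to move; the robot and the scene stay as the last step left them, time stands still between calls to the robot, and variables do not carry over. Pictures are saved under pics/ and viewed, at most 10 in all, crops included, and the job is handed in when it is done.

```bash
mkdir -p pics
python3 - <<'E'
from plant import *
import cv2,numpy as np
for n in("scene","top"):
    s=snapshot(n); cv2.imwrite(f"pics/{n}0.png",s["frame"][:,:,::-1]); print(n,s["mtx"],s["xyz"],s["orientation"])
st=get_state();print(st["clock"],st["tool_pos"],st["eef_rot"],st["opening"])
E
```

```text
scene [[506.35429248   0.         327.64347507]
 [  0.         506.35429248 195.74972153]
 [  0.           0.           1.        ]] [1.26845232 0.25061102 1.20077372] [ 0.59072989  0.75594229 -0.22568678 -0.16927766]
top [[423.18640538   0.         324.44941671]
 [  0.         423.18640538 200.69372745]
 [  0.           0.           1.        ]] [0.29308817 0.04013146 1.30020065] [-0.69526534  0.71180043 -0.0680867   0.07287288]
0.1 [ 0.24989752 -0.57227885  0.23801166] [ 9.78873431e-01  2.04465594e-01 -2.19766572e-04 -7.60837799e-04] 1.0039587992505639
```

View pics/scene0.png

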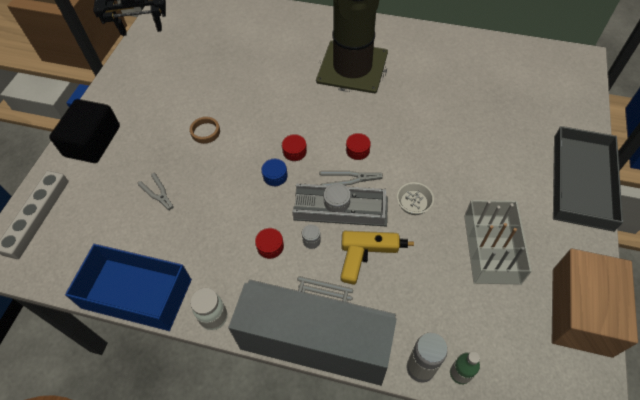

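View pics/top0.png

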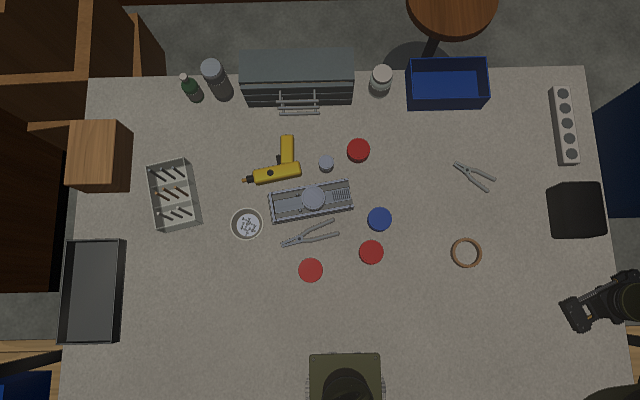

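The scene view shows the track with the silver tin at (337,195), and the top view shows it at (313,198). Possible look-alikes in the top view are the small silver tin (326,162), red tins (358,150), (371,252) and (310,270), and a blue tin (379,219). By the description I choose the silver tin in the track, and I'll check it in a crop.

Run:
```python
import cv2,numpy as np
a=cv2.imread("pics/scene0.png")[165:240,280:400]; b=cv2.imread("pics/top0.png")[165:240,255:375]
f=lambda i:cv2.resize(i,(780,295*780//472 if 0 else 290),interpolation=cv2.INTER_CUBIC)
g=lambda i:cv2.resize(i,None,fx=4,fy=4,interpolation=cv2.INTER_CUBIC)
im=np.vstack([g(a),g(b)]);im=cv2.convertScaleAbs(im,alpha=1.2);cv2.imwrite("pics/crop0.png",im);print(im.shape)
```

```text
(600, 480, 3)
```

View pics/crop0.png

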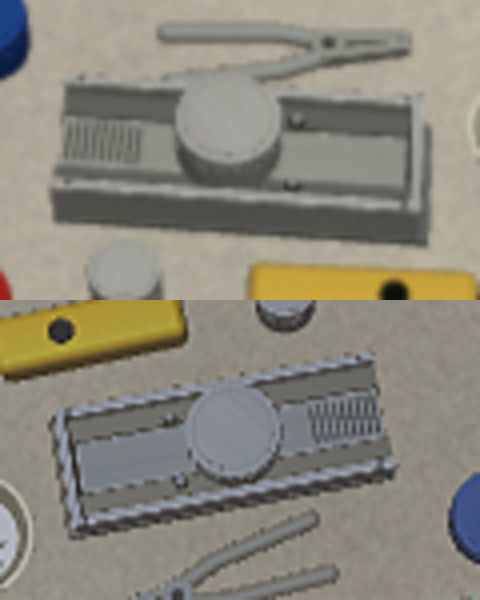

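The crop confirms it: a silver tin in the lane, pins just to its closed-end side at (168,419) and (181,481) in the lower crop, and the ribbed bar end at the open end on the right. Next I cast rays from these features.

```bash
cat > h.py <<'E'
import numpy as np
from scipy.spatial.transform import Rotation as R
C={"scene":([506.35429248,327.64347507,195.74972153],[1.26845232,0.25061102,1.20077372],[0.59072989,0.75594229,-0.22568678,-0.16927766]),
"top":([423.18640538,324.44941671,200.69372745],[0.29308817,0.04013146,1.30020065],[-0.69526534,0.71180043,-0.0680867,0.07287288])}
def ray(n,u,v,z):
    (f,cx,cy),o,q=C[n];o=np.array(o);d=R.from_quat(q).apply([(u-cx)/f,(v-cy)/f,1])
    return o+d*(z-o[2])/d[2]
def pix(n,p):
    (f,cx,cy),o,q=C[n];c=R.from_quat(q).inv().apply(np.array(p)-o);return c[:2]/c[2]*f+[cx,cy]
E
python3 - <<'E'
from h import *
np.set_printoptions(precision=4,suppress=True)
T={"pinA":(168,419,.04),"pinB":(181,481,.04),"lid":(234,428,.072),"cl_top":(55,411,.045),"cl_bot":(73,533,.045),"op_top":(373,356,.045),"op_bot":(394,467,.045)}
S={"pinA":(292,182,.04),"pinB":(297,119,.04),"lid":(228,115,.072),"cl_top":(428,208,.045),"cl_bot":(422,97,.045),"op_top":(53,185,.045),"op_bot":(66,81,.045)}
for k in T:
    u,v,z=T[k];a=ray("top",(u+.5)/4-.5+255,(v-300+.5)/4-.5+165,z)
    u,v,z=S[k];b=ray("scene",(u+.5)/4-.5+280,(v+.5)/4-.5+165,z)
    print(k,a[:2],b[:2])
E
```

```text
pinA [0.5699 0.1302] [0.5755 0.1318]
pinB [0.5217 0.1208] [0.5257 0.1241]
lid [0.5549 0.079 ] [0.554  0.0824]
cl_top [0.5772 0.2157] [0.5766 0.2238]
cl_bot [0.4831 0.2019] [0.491  0.2037]
op_top [ 0.6143 -0.0274] [ 0.6187 -0.0218]
op_bot [ 0.5276 -0.0403] [ 0.5363 -0.0366]
```

Both views agree within about 5 mm. The track origin is about (0.5475, 0.1266), lane heading about 99.9°. The corner length of 246 mm fits the 248 mm expected. The tin is at x ≈ -46 mm, y ≈ 0. Plan: close the fingers, line tool y up with the lane (18 mm across it), and press at x ≈ -122.

```bash
python3 -m jog '[[[0,0,0,0,0,0.12],[0,0,0,0,0,0.12],[0.041,-0.0455,0,0,0,0],[0.041,-0.0455,0,0,0,0],[0.041,-0.0455,0,0,0,0],[0.041,-0.0455,0,0,0,0],[0.041,-0.0455,0,0,0,0],[0.041,-0.0455,0,0,0,0],[0.041,-0.0455,0,0,0,0],[0.041,-0.0455,0,0,0,0],[0.041,-0.0455,0,0,0,0],[0,0,0,0,0,0]]]' 0 10
cat >> h.py <<'E'
O=np.array([.5475,.1266]);A=np.deg2rad(99.86)
def lane(p): 
    c,s=np.cos(A),np.sin(A);d=np.array(p[:2])-O;return 1000*np.array([d@[c,s],d@[-s,c]])
def st():
    from plant import get_state
    s=get_state();r=R.from_quat(s["eef_rot"]).as_matrix();l=lane(s["tool_pos"])
    np.set_printoptions(precision=3,suppress=True)
    print("t",s["clock"],"lane mm",l,"z mm",1000*s["tool_pos"][2],"yaw of tool y vs lane",np.rad2deg(np.arctan2(r[1,1],r[0,1])-A)%360,"zaxis",r[:,2],"F",np.array(s["contact_force"]),"op",s["opening"])
E
python3 -c "
from h import *;st()"
```

```text
clock: 1.6
tool_pos: [0.5464, -0.0992, 0.2383]
eef_rot: [0.996, 0.091, 0.001, -0.002]
contact_force: [0.1, -0.7, 0.4]
opening: 0.004
finger_force: 0.0
t 1.6 lane mm [-222.292   39.771] z mm 238.34872149205734 yaw of tool y vs lane 180.60331563115398 zaxis [ 0.002  0.004 -1.   ] F [ 0.149 -0.717  0.413] op 0.004196650810269496
```

```bash
python3 -m jog '[[[0.02,-0.05,0,0,0,0.01],[0.02,-0.05,0,0,0,0],[0,0,0.05,0,0,0],[0,0,0.05,0,0,0],[0,0,0.05,0,0,0],[0,0,0,0,0,0],[0,0,0,0,0,0]]]' >/dev/null
python3 - <<'E'
from h import *;st()
from plant import *;import cv2
g=lambda i:cv2.resize(i,None,fx=4,fy=4,interpolation=cv2.INTER_CUBIC)
a=snapshot("scene")["frame"][:,:,::-1];b=snapshot("top")["frame"][:,:,::-1]
cv2.imwrite("pics/crop1.png",cv2.convertScaleAbs(np.vstack([g(a[155:230,280:400]),g(b[165:240,255:375])]),alpha=1.2))
E
```

```text
t 2.475 lane mm [-129.844    2.39 ] z mm 90.08055136618093 yaw of tool y vs lane 179.35446685806906 zaxis [ 0.002 -0.    -1.   ] F [ 0.935  0.123 -0.156] op 0.0013313090729252571
```

View pics/crop1.png

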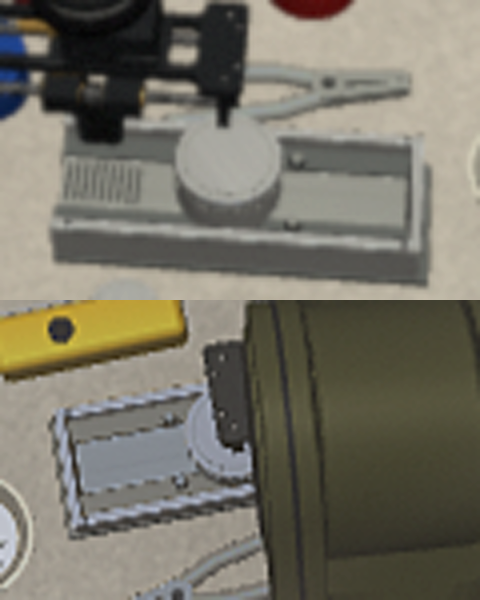

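The picture shows the closed fingers above the ribbed bar end, with the tip near (100,140) in the upper crop. A body bracket overhangs the tin at (228,122). I'll check the bracket's height with two rays, and the projected TCP.

Run:
```python
from h import *
s=((228.5)/4-.5+280,(122.5)/4-.5+155);t=((232.5)/4-.5+255,(150.5)/4-.5+165)
for z in(.12,.14,.155,.17,.19): print(z,ray("scene",*s,z)[:2],ray("top",*t,z)[:2],lane(ray("scene",*s,z)))
from plant import get_state
p=get_state()["tool_pos"];u=pix("scene",p);print((u-[280,155]+.5)*4-.5)
```

```text
0.12 [0.55973468 0.08357966] [0.52868394 0.07915085] [-44.47997084  -4.68710338]
0.14 [0.57284968 0.08667062] [0.52469147 0.07848962] [-43.68049897 -18.1376881 ]
0.155 [0.58268594 0.08898884] [0.52169712 0.07799369] [-43.08089506 -28.22562664]
0.17 [0.59252219 0.09130706] [0.51870276 0.07749777] [-42.48129115 -38.31356518]
0.19 [0.6056372  0.09439802] [0.51471029 0.07683653] [-41.68181928 -51.76414989]
[ 99.50713356 131.48391124]
```

```bash
python3 -m jog '[[[0.002,0,0.02,0,0,-0.01],[0,0,0.02,0,0,0],[0,0,0.012,0,0,0],[0,0,0,0,0,0],[0,0,0,0,0,0]]]' >/dev/null; python3 -c "
from h import *;st()"
python3 -m jog '[[[0,0,0.004,0,0,0],[0,0,0.004,0,0,0],[0,0,0,0,0,0],[0,0,0,0,0,0]]]' >/dev/null; python3 -c "
from h import *;st()"
```

```text
t 3.2 lane mm [-129.039    0.663] z mm 37.063393417673545 yaw of tool y vs lane 179.98444700463156 zaxis [ 0.001 -0.    -1.   ] F [ 0.323 -0.448 -0.759] op 0.004673278496276386
t 3.7 lane mm [-129.061    0.569] z mm 29.03189034314393 yaw of tool y vs lane 179.98363078933662 zaxis [ 0.001 -0.    -1.   ] F [ 0.761 -0.121  3.435] op 0.008415149569355004
```

```bash
python3 -m jog '[[[0,0,0.004,0,0,0],[0,0,0.003,0,0,0],[0,0,0.002,0,0,0],[0,0,0,0,0,0],[0,0,0,0,0,0]]]' >/dev/null; python3 -c "
from h import *;st()"
```

```text
t 4.325 lane mm [-129.064    0.527] z mm 19.82720553454766 yaw of tool y vs lane 179.98121670116583 zaxis [ 0.001 -0.    -1.   ] F [ 0.886 -0.095  5.124] op 0.004417265641781103
```

```bash
for i in 1; do python3 -m jog '[[[0,-0.004,0,0,0,0],[0,-0.006,0,0,0,0],[0,-0.006,0,0,0,0],[0,-0.006,0,0,0,0],[0,-0.006,0,0,0,0],[0,-0.006,0,0,0,0]]]' >/dev/null; python3 -c "
from h import *;st()"; done; python3 -m jog '[[[0,-0.005,0,0,0,0],[0,-0.005,0,0,0,0],[0,-0.005,0,0,0,0]]]' >/dev/null
python3 - <<'E'
from h import *;st()
from plant import *;import cv2
g=lambda i:cv2.resize(i,None,fx=4,fy=4,interpolation=cv2.INTER_CUBIC)
a=snapshot("scene")["frame"][:,:,::-1];b=snapshot("top")["frame"][:,:,::-1]
cv2.imwrite("pics/crop2.png",cv2.convertScaleAbs(np.vstack([g(a[155:230,280:400]),g(b[165:240,255:375])]),alpha=1.2))
E
```

```text
t 5.075 lane mm [-97.573   1.515] z mm 19.784031047705724 yaw of tool y vs lane 179.8578401287655 zaxis [-0.    -0.003 -1.   ] F [ 1.032 -5.766  4.921] op 0.008079026069033258
t 5.45 lane mm [-82.881   1.56 ] z mm 19.776158298360738 yaw of tool y vs lane 179.84093580211444 zaxis [-0.    -0.004 -1.   ] F [ 0.758 -5.859  5.092] op 0.0015188681575885126
```

View pics/crop2.png

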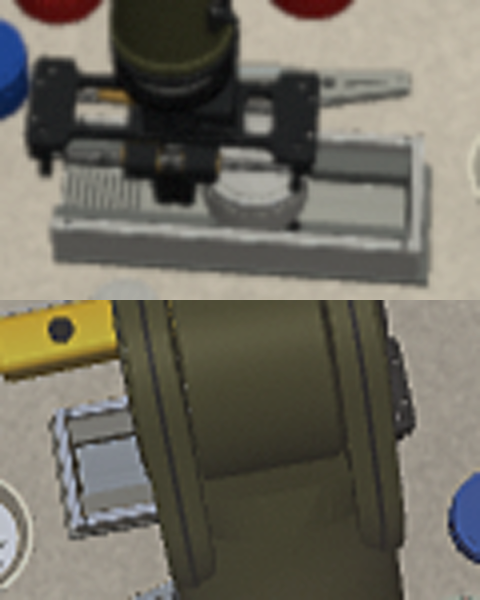

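The tin has moved with the fingers, about 18 mm to x ≈ -30, and the bar is still down at z ≈ 19.8. Continuing.

```bash
python3 -m jog '[[[0,-0.005,0,0,0,0],[0,-0.005,0,0,0,0],[0,-0.005,0,0,0,0]]]' >/dev/null; python3 -c "
from h import *;st()";  python3 -m jog '[[[0,-0.006,0,0,0,0],[0,-0.006,0,0,0,0],[0,-0.006,0,0,0,0],[0,-0.006,0,0,0,0],[0,-0.006,0,0,0,0],[0,-0.006,0,0,0,0]]]' >/dev/null;  python3 -c "
from h import *;st()"
```

```text
t 5.925 lane mm [-67.879   1.591] z mm 19.762899234741408 yaw of tool y vs lane 179.84048381748374 zaxis [-0.    -0.004 -1.   ] F [ 1.266 -4.187  5.799] op 0.0034516458043344317
t 6.675 lane mm [-31.923   1.577] z mm 19.74819187581209 yaw of tool y vs lane 179.83785115379442 zaxis [-0.    -0.004 -1.   ] F [ 0.39  -5.481  7.235] op 0.003811785794612444
```

```bash
python3 -m jog '[[[0,-0.004,0,0,0,0],[0,-0.004,0,0,0,0],[0,-0.004,0,0,0,0],[0,-0.002,0,0,0,0],[0,-0.001,0,0,0,0],[0,0,0,0,0,0]]]' >/dev/null; python3 -c "
from h import *;st()
from plant import *;import cv2
a=snapshot('scene')['frame'][:,:,::-1]
cv2.imwrite('pics/crop3.png',cv2.convertScaleAbs(cv2.resize(a[155:230,280:400],None,fx=6,fy=6,interpolation=cv2.INTER_CUBIC),alpha=1.3))
"
```

```text
t 7.425 lane mm [-16.804   1.562] z mm 19.7229460905604 yaw of tool y vs lane 179.85295192917854 zaxis [-0.001 -0.004 -1.   ] F [ 0.273 -4.48   5.965] op 0.005294502749659721
```

View pics/crop3.png

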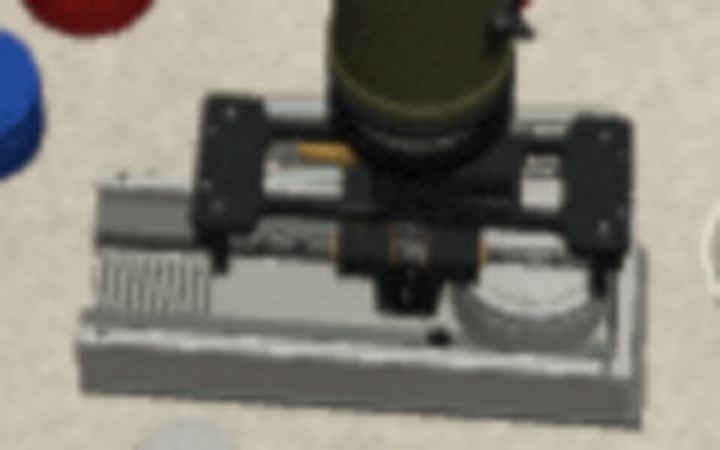

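The tin sits just short of the end wall: tin edge about 605 px, wall about 613 px, and the pin hole at (437,338) is clear behind it. That matches x ≈ +37 from the fingertip position. I'll back off along the lane with the bar still down, then lift.

```bash
python3 -m jog '[[[0,0.003,0,0,0,0],[0,0.004,0,0,0,0],[0,0.001,0,0,0,0],[0,0,0,0,0,0],[0,0,-0.004,0,0,0],[0,0,-0.004,0,0,0],[0,0,-0.004,0,0,0],[0,0,-0.004,0,0,0],[0,0,0,0,0,0]]]' ; python3 -c "
from h import *;st()"; python3 -m jog '[[[0,0,-0.01,0,0,0],[0,0,-0.03,0,0,0],[0,0,-0.05,0,0,0],[0,0,-0.05,0,0,0],[0.0,0.04,-0.05,0,0,0],[-0.05,0.03,0,0,0,0],[-0.05,0.03,0,0,0,0],[-0.05,0.03,0,0,0,0],[0,0,0,0,0,0],[0,0,0,0,0,0]]]' >/dev/null
python3 - <<'E'
from h import *;st()
from plant import *;import cv2
g=lambda i:cv2.resize(i,None,fx=4,fy=4,interpolation=cv2.INTER_CUBIC)
a=snapshot("scene")["frame"][:,:,::-1];b=snapshot("top")["frame"][:,:,::-1]
cv2.imwrite("pics/crop4.png",cv2.convertScaleAbs(np.vstack([g(a[165:240,280:400]),g(b[165:240,255:375])]),alpha=1.2))
E
```

```text
clock: 8.6
tool_pos: [0.5502, 0.1037, 0.0357]
eef_rot: [0.996, 0.085, -0.0, 0.001]
contact_force: [-0.3, 0.6, -0.0]
opening: 0.004
finger_force: 0.0
t 8.6 lane mm [-23.028   1.247] z mm 35.743925027300286 yaw of tool y vs lane 179.92592501881884 zaxis [-0.    -0.001 -1.   ] F [-0.333  0.586 -0.033] op 0.0035237978944363
t 9.85 lane mm [-150.909  150.081] z mm 225.04332696697722 yaw of tool y vs lane 179.97213219453155 zaxis [ 0.002  0.    -1.   ] F [0.598 1.612 0.229] op 0.002522053058624911
```

View pics/crop4.png

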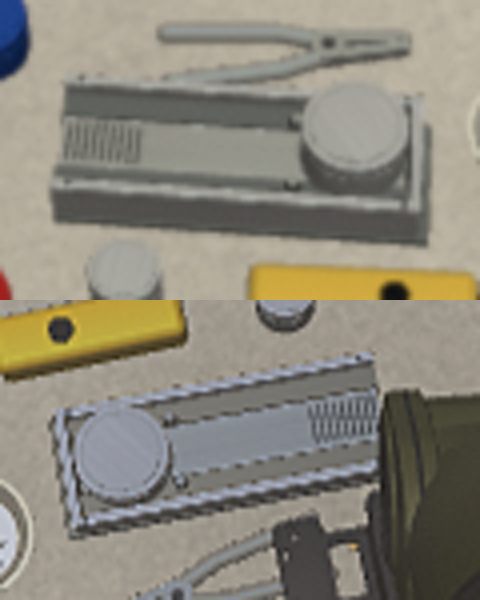

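The tin stands level in the end bay, with its lid at (122,452) in the lower crop. Both pins are up behind it at the same pixels as at the start, and the bystanders haven't moved.

```bash
python3 -c "
from plant import *
print(finish_job())"
```

```text
the job is handed in; nothing more can be done
None
```

The job is handed in: the tin is locked in the end bay with both pins standing behind it, and the arm had drawn clear by about 10 s of the 40 s allowed.

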